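# Open the sampler tub at the yellow jelly pot

### The job

On the stockroom bench, turn the cap of the sampler tub with the blue handle until the cap's opening is centred over that tub's yellow jelly pot, then let go. Leave the cap of the red-handled tub as it is.

Things in the scene. Friction and masses are not known exactly. Their poses are not given: they have to be found in the camera images.
- blue_grip (a point): Grip point on the blue bar handle of a flat turning cap (146 mm across, top face 68 mm above the bench) on a fixed round white tub. On the vertical turning axis, 92 mm up. Bar: 50 long, 16 wide, 36 high from the cap's top face. x: along the bar to the cap's opening; z up. Turns either way, light friction (0.06 N m), stays put, no detents; stops lie far beyond the turn needed.
- blue_window (a point): Centre of the opening in the blue-handled cap, at its top face, 46 mm from the turning axis, off the bar end with a white mark. The opening is a 54 degree sector, 28 to 64 mm from the axis, framed in blue; the rest of the cap is clear. Turns with the cap, axes as blue_grip. At the start it is over a covered blank compartment.
- yellow_pot (a point): Top centre of the yellow jelly pot in the blue-handled tub: 36 mm wide, 40 high, fixed under the clear cap, 46 mm from the turning axis, top 56 mm above the bench. It is one of five compartments (others: pink, green, purple, blank), at the start 60 to 85 degrees left or right of the opening; the side varies.
- red_window (a point): Centre of the opening in the cap of the other tub, with a red handle, otherwise the same shape, size and pots. 68 mm above the bench, 46 mm from that cap's turning axis; x points from that axis to the opening, z up. This cap must not be turned.
Mind the look-alikes: they are no part of the job. Leave any turquoise look-alike of the part that bears blue_grip alone.

How it is judged:
At the end, for the whole second after the job is handed in: The centre of the blue-handled cap's opening is within 10 mm (about 12 degrees of turn) of the yellow pot's centre, seen from above; the red-handled cap's opening is within 12 mm of where it began (horizontal distance between blue_window and yellow_pot below 0.01 m and distance of red_window from where it was at the start of the episode below 0.012 m); the robot touches nothing.
It fails at once if the red-handled tub's cap is turned (its opening moves more than 12 mm) (distance of red_window from where it was at the start of the episode above 0.012 m).
It also fails if it takes over 32 s, if anything falls off the work surface, if the arm or the gripper's body presses on something with over 40 N, if the wrist force passes 120 N, or if a joint passes its speed limit or range.

### The arm

A 7-joint arm with a two-finger parallel gripper is mounted at the origin on the work surface. World frame = base frame: x ahead of the robot, y to its left, z up, the work surface at z = 0. Lengths are in m, angles in rad, forces in N, time in s.
With the tool pointing down it reaches from about 0.425 to 0.875 m from the base axis. Payload 4.7 kg.
Tool frame: the origin (TCP) lies on the centre line of the jaws, within the pads' length; the fingertips stand 19 mm ahead of it and the grasp point (between the pads) is the TCP (env.finger_overhang is the distance from the TCP to the fingertips, in m); z points along the fingers, x is the direction in which the jaws open and shut, and the axes are right-handed (so a half turn about z gives the same grasp; the last joint's range is limited). The gripper opens to 85 mm and grips with 20 to 120 N. Pads are 22 mm wide; open, the fingers measure 114 mm over their backs; the gripper's body (76 mm by 85 mm) begins 54 mm behind the grasp point. The pads swing forward as they close: fully open they stand 13 mm farther back than shut.
Start: joints at [-1.193, 0.321, -0.07, 1.45, 0.023, 1.371, -0.057], TCP at [0.231, 0.607, 0.25] pointing down, gripper open.
Joint ranges: [-2.86, 2.86], [-0.3, 2.09], [-1.38, 1.24], [0.06, 2.45], [-1.56, 4.7], [0.09, 2.05], [-2.69, 2.69]. Speed limits (rad/s): [2.57, 2.57, 3.14, 3.14, 3.14, 3.14, 3.14].

### API

Orientations are given as a rotation vector (axis times angle).
In Python, from workcell import env gives the robot as it stands. The module is installed in compiled form; this text tells all that it offers.
- The arm moves only by the tool play_rows, never from a script. Its argument "targets" is a list of rows, each a list of 7 numbers: the shift along the tool's x, y, z in m, then the turn, a rotation vector about the tool's x, y, z in rad, then the opening, from 0 (shut) to 1 (fully open). In form: [[x, y, z, ax, ay, az, jaw], ...]. A call has 1 to 12 rows; each row shifts and turns the commanded pose from where the row before left it, along the tool's axes as they then stand; what a row does not reach is not made up. A row lasts 1/12 s, in which the tool goes at most 41.7 mm and 7.16 degrees, less where a joint would pass 70% of its speed; a pose out of reach is approached as far as the arm can. A call with a gripper value outside its range is refused whole. The fingers move at their own pace and stop on an object; "squeeze" is the grip in N (left out, the last holds). Time passes only in rows, so rows that do not move let the fingers close. It gives the time, the measured TCP pose, the force and the opening at its end, in the units of the state.
- env.sense(): the state, without advancing time (a new reading comes with each control period).
- env.read_camera(name): name is "scene" or "top" or "wrist"; returns a dict with "frame" (400x640x3 uint8, red, green, blue), "range_z" (400x640 float32, m along the optical axis (not along the pixel's ray), 0 where there is no reading), "fx", "fy", "cx", "cy" (pixels), "k1" (the pictures are not rectified: a ray, as slopes to the right and down, at radius r is drawn at 1 + k1 r^2 times it, then the intrinsics apply), "world_from_camera" (4x4, takes a point from camera to world coordinates); the wrist camera has in their place "hand_eye" (4x4, takes a point from camera to tool coordinates, whose origin is the TCP and whose axes are the tool frame's). Camera axes: x right, y down, z forward; pixel columns grow to the right and rows downward; lengths in m; the calibration is good to about 2 mm. A picture is of the moment at which its call begins: read the wrist's pose just before it.
- env.job_done(): hands the job in, once; it reports no verdict.
The state is a dict: "t": time; "joints": joint angles; "dq": joint speeds; "joint_torque": joint torques, N m; "tcp_pos": TCP position; "tool_rot": TCP orientation; "contact_force": force on the tool from outside, world axes, zero at the start; "ft_torque": the same for the moment, N m; "opening": finger opening in m.
Only numpy, scipy, OpenCV 4.12 (cv2) and the standard library are available. Lean on these libraries where they do the work, as an engineer would, in place of code of your own. Each camera call takes 0.05 s, during which the arm holds its last target.

## Working session

There is one attempt and no reset: what is moved stays moved. The work goes in short steps, Python scripts to look and compute and a tool call to move; the robot and the scene stay as the last step left them, time stands still between calls to the robot, and variables do not carry over. Pictures are saved under pics/ and viewed, and the job is handed in when it is done.

Besides the shell and the picture viewer there is one more tool, called after "Request:" as name(argument=value, ...) on one line, values as JSON. play_rows: Moves the arm, as the interface text tells. Its arguments: {"type":"object","properties":{"targets":{"type":"array"},"squeeze":{"type":"number"}},"required":["targets"]}

```bash
mkdir -p pics
cat > h.py <<'E'
import numpy as np,cv2
from workcell import env
def save(n,im): cv2.imwrite('pics/'+n,cv2.cvtColor(im,cv2.COLOR_RGB2BGR))
def pts(c,T=None):
    # per-pixel world points
    h,w=c['range_z'].shape
    u,v=np.meshgrid(np.arange(w),np.arange(h))
    K=np.array([[c['fx'],0,c['cx']],[0,c['fy'],c['cy']],[0,0,1.]])
    p=np.stack([u,v],-1).reshape(-1,1,2).astype(float)
    n=cv2.undistortPoints(p,K,np.array([c['k1'],0,0,0,0.])).reshape(h,w,2)
    z=c['range_z']
    P=np.dstack([n[...,0]*z,n[...,1]*z,z])
    T=c['world_from_camera'] if T is None else T
    return P@T[:3,:3].T+T[:3,3], n, T
def onplane(n,T,u,v,zp):
    d=T[:3,:3]@np.array([*n[int(v),int(u)],1.]); o=T[:3,3]
    return o+d*(zp-o[2])/d[2]
E
python3 - <<'E'
from h import *
s=env.sense();print(s)
for k in ['top','scene']:
    c=env.read_camera(k);save(k+'1.png',c['frame']);np.save(k+'.npy',c,allow_pickle=True)
    print(c['world_from_camera'],c['fx'],c['k1'])
E
```

```text
{'t': 0.0, 'joints': array([-1.19290451,  0.32179137, -0.07009377,  1.45166497,  0.02260029,
        1.37077239, -0.05691007]), 'dq': array([-0.00076387, -0.00048636,  0.00010671, -0.00012844,  0.00138804,
       -0.00013601, -0.00038961]), 'joint_torque': array([-2.33429537e-04, -4.93580389e+01, -3.82657964e-01, -3.14341450e+01,
        1.27484993e-02,  1.12885560e-02,  5.42680951e-06]), 'tcp_pos': array([0.23114791, 0.60698857, 0.2492491 ]), 'tool_rot': array([ 2.58568648e+00,  1.78234463e+00, -2.30309118e-03]), 'contact_force': array([-0.22847996,  0.11753183,  0.58303526]), 'ft_torque': array([ 0.02247189, -0.06693926, -0.01306656]), 'opening': 0.08512997728570566}
[[ 8.14043763e-04 -9.99443084e-01  3.33595392e-02  5.20332121e-01]
 [-9.99927570e-01 -1.21411489e-03 -1.19742041e-02 -8.02145751e-03]
 [ 1.20080378e-02 -3.33473754e-02 -9.99371682e-01  9.99129904e-01]
 [ 0.00000000e+00  0.00000000e+00  0.00000000e+00  1.00000000e+00]] 449.01080441510004 -0.09047173700802205
[[-0.69627276  0.56604345 -0.44136046  0.84244396]
 [ 0.71755454  0.53359621 -0.44765006  0.2644641 ]
 [-0.01788111 -0.62838674 -0.77769555  0.61420355]
 [ 0.          0.          0.          1.        ]] 394.64216697625244 -0.0014834927461118124
```

View pics/top1.png

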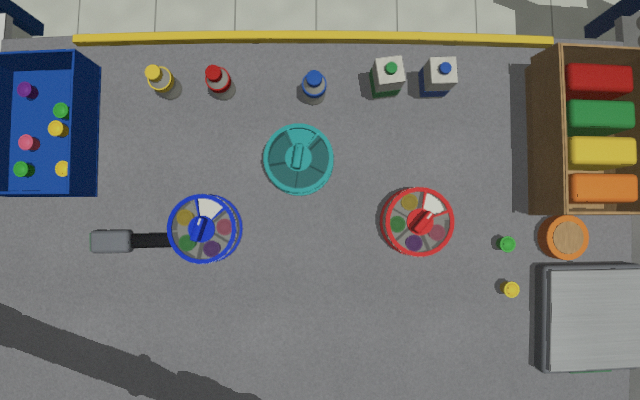

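View pics/scene1.png

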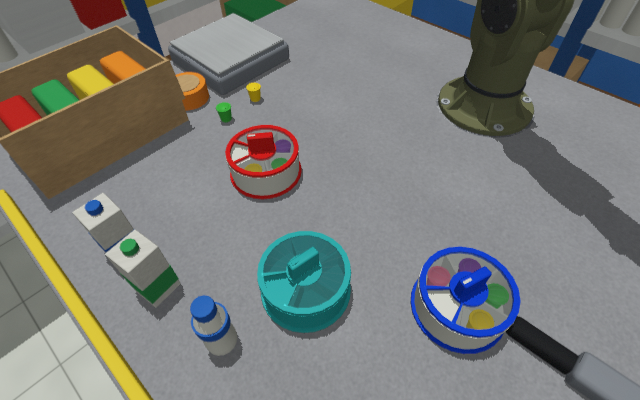

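Three candidates in the top view: blue tub with clear cap (203,229), turquoise look-alike (298,158) and red tub (418,222). The blue one fits: blue frame and bar, clear cap, white tub. I'll confirm that in an enlarged crop and measure it.

Run:
```python
from h import *
c=np.load('top.npy',allow_pickle=True).item()
f=c['frame'][180:280,80:260];save('crop1.png',cv2.resize(f,None,fx=4,fy=4,interpolation=cv2.INTER_CUBIC))
P,n,T=pts(c)
hsv=cv2.cvtColor(c['frame'],cv2.COLOR_RGB2HSV)
H,S,V=[hsv[...,i].astype(int) for i in range(3)]
roi=np.zeros(H.shape,bool);roi[185:275,155:255]=1
b=roi&(H>105)&(H<128)&(S>150)
z=P[...,2]
print(np.histogram(z[b],bins=[-.01,.01,.03,.05,.06,.064,.072,.08,.09,.1,.11]))
rim=b&(z>.06)&(z<.076)
q=P[rim];
def fit(q):
    A=np.c_[2*q[:,:2],np.ones(len(q))];s=np.linalg.lstsq(A,(q[:,:2]**2).sum(1),rcond=None)[0];return s[:2],np.sqrt(s[2]+s[0]**2+s[1]**2)
ctr=q[:,:2].mean(0)
for i in range(6):
    r=np.linalg.norm(q[:,:2]-ctr,axis=1); k=(r>.06)&(r<.08); ctr,R=fit(q[k]); 
print('axis',ctr,'r',R,k.sum())
bar=b&(z>.095)
qb=P[bar][:,:2];print('bar',len(qb),qb.mean(0),P[bar][:,2].mean())
rect=cv2.minAreaRect((qb*1000).astype(np.float32));print(rect, np.degrees(np.arctan2(*np.linalg.eigh(np.cov(qb.T))[1][::-1,1])))
y=roi&(H>18)&(H<32)&(S>90)
w=roi&(S<40)&(V>190)
for nm,m,zz in [('yellow',y,.056),('white',w,.05)]:
    v,u=np.nonzero(m);L=cv2.connectedComponentsWithStats(m.astype(np.uint8))
    for i in range(1,L[0]):
        if L[2][i,4]>15:
            uu,vv=L[3][i];g=onplane(n,T,round(uu),round(vv),zz);d=g[:2]-ctr
            print(nm,L[2][i,4],L[3][i],g,np.linalg.norm(d),np.degrees(np.arctan2(d[1],d[0])), np.median(z[L[1]==i]))
```

```text
(array([ 162,   15,    0,    2,   11, 1123,   37,   27,   30,  171]), array([-0.01 ,  0.01 ,  0.03 ,  0.05 ,  0.06 ,  0.064,  0.072,  0.08 ,
        0.09 ,  0.1  ,  0.11 ]))
axis [0.50073698 0.22998056] r 0.06795129739812254 813
bar 194 [0.49989543 0.22229139] 0.1310441186611793
((520.45751953125, 121.02564239501953), (45.314613342285156, 254.0851593017578), 10.056368827819824) 97.14283958269759
yellow 200 [184.13 216.72] [0.52447333 0.26934657 0.056     ] 0.045968427888289934 58.91147222501392 0.06742605770664895
white 286 [208.22377622 207.33916084] [0.54581909 0.21980768 0.05      ] 0.04621562798847228 -12.715953340621097 0.054505516713162894
```

View pics/crop1.png

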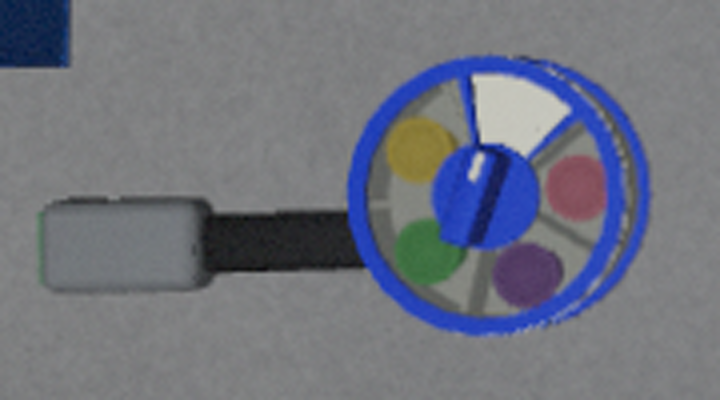

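Run:
```python
from h import *
c=np.load('top.npy',allow_pickle=True).item()
P,n,T=pts(c);z=P[...,2]
hsv=cv2.cvtColor(c['frame'],cv2.COLOR_RGB2HSV)
H,S,V=[hsv[...,i].astype(int) for i in range(3)]
print('grey',P[235:248:4,92:130:8,2].round(3).tolist());print('black',P[240,134:166:5].round(3).tolist())
roi=np.zeros(H.shape,bool);roi[210:250,185:225]=1
b=roi&(z>.098)&(z<.112);q=P[b][:,:2]
print(len(q),q.mean(0),P[b][:,2].mean(),cv2.minAreaRect((q*1000).astype(np.float32)))
v=np.linalg.eigh(np.cov(q.T))[1][:,1];print(np.degrees(np.arctan2(v[1],v[0])))
# opening direction via scene camera white also; blue frame outer circle by scene
s=np.load('scene.npy',allow_pickle=True).item();P,n,T=pts(s);z=P[...,2]
b=np.zeros(z.shape,bool);b[250:330,430:510]=1;b&=(z>.098)&(z<.112);q=P[b][:,:2]
print('scene',len(q),q.mean(0),P[b][:,2].mean(),cv2.minAreaRect((q*1000).astype(np.float32)))
v=np.linalg.eigh(np.cov(q.T))[1][:,1];print(np.degrees(np.arctan2(v[1],v[0])))
print('yellow scene',onplane(n,T,481,321,.056))
from scipy.spatial.transform import Rotation as R
t=env.sense();M=R.from_rotvec(t['tool_rot']).as_matrix();print(M.round(3))
print('local shift to axis', M.T@(np.array([.5,.2295,.2])-t['tcp_pos']))
```

```text
grey [[0.035, 0.034, 0.037, 0.036, 0.035], [0.034, 0.035, 0.035, 0.038, 0.035], [0.037, 0.035, 0.037, 0.037, 0.033], [0.037, 0.039, 0.035, 0.036, 0.036]]
black [[0.474, 0.39, 0.023], [0.474, 0.379, 0.023], [0.474, 0.367, 0.025], [0.474, 0.355, 0.028], [0.474, 0.345, 0.025], [0.474, 0.334, 0.024], [0.475, 0.32, 0.031]]
202 [0.50077056 0.22958124] 0.10387582933067031 ((500.8116760253906, 230.3088836669922), (17.366119384765625, 48.31214904785156), 70.77409362792969)
160.2674410648372
scene 378 [0.50066033 0.23246157] 0.10365974496087783 ((498.76336669921875, 232.17483520507812), (16.713884353637695, 50.712623596191406), 70.58609008789062)
161.21499577173603
yellow scene [0.52452067 0.27183636 0.056     ]
[[ 0.356  0.935 -0.001]
 [ 0.935 -0.356 -0.002]
 [-0.002  0.    -1.   ]]
local shift to axis [-0.25708496  0.38557506  0.04980497]
```

The crop confirms it. The blue-barred clear cap's axis is at (0.5005, 0.230), with the bar top 104 mm up and measuring 17x48 mm. The bar and opening point to -19.5°, and the yellow pot is 46 mm out at about +59.3°, so the turn needed is about +78.5°. The grey tool beside the tub is only 37 mm high, so the fingers clear it.

Request:
play_rows(targets=[[-0.012, 0.018, 0, 0, 0, 0, 1], [-0.02, 0.03, 0, 0, 0, 0, 1], [-0.0214, 0.032, 0, 0, 0, 0, 1], [-0.0214, 0.032, 0, 0, 0, 0, 1], [-0.0214, 0.032, 0, 0, 0, 0, 1], [-0.0214, 0.032, 0, 0, 0, 0, 1], [-0.0214, 0.032, 0, 0, 0, 0, 1], [-0.0214, 0.032, 0, 0, 0, 0, 1], [-0.0214, 0.032, 0, 0, 0, 0, 1], [-0.0214, 0.032, 0, 0, 0, 0, 1], [-0.0214, 0.032, 0, 0, 0, 0, 1], [-0.0214, 0.032, 0, 0, 0, 0, 1]])

```text
t: 1.1
tcp_pos: [0.4882, 0.2448, 0.2501]
tool_rot: [-2.586, -1.783, 0.0]
contact_force: [0.9, 0.1, -1.2]
opening: 0.0854
```

Request:
play_rows(targets=[[-0.015, 0.02, 0, 0, 0, -0.02, 1], [0, 0, 0, 0, 0, 0, 1], [0, 0, 0, 0, 0, 0, 1]])

```text
t: 1.35
tcp_pos: [0.5017, 0.2236, 0.25]
tool_rot: [-2.572, -1.803, 0.001]
contact_force: [-1.5, -0.2, -0.7]
opening: 0.0852
```

```bash
cat > st.py <<'E'
from h import *
from scipy.spatial.transform import Rotation as R
import sys
t=env.sense();M=R.from_rotvec(t['tool_rot']).as_matrix();print(t['t'],t['tcp_pos'],t['joints'].round(2),t['opening'],t['contact_force'].round(1));print(M.round(3),'yaw',np.degrees(np.arctan2(M[1,0],M[0,0])))
print('local shift', M.T@(np.array([.5005,.230,.092])-t['tcp_pos']))
E
python3 st.py
python3 - <<'E'
from h import *
from scipy.spatial.transform import Rotation as R
t=env.sense();c=env.read_camera('wrist');save('w1.png',c['frame'])
M=np.eye(4);M[:3,:3]=R.from_rotvec(t['tool_rot']).as_matrix();M[:3,3]=t['tcp_pos']
P,n,T=pts(c,M@c['hand_eye']);z=P[...,2]
b=(z>.098)&(z<.112)&(np.hypot(P[...,0]-.5,P[...,1]-.23)<.04);q=P[b][:,:2]
print(len(q),P[b][:,2].mean(),cv2.minAreaRect((q*1000).astype(np.float32)))
hsv=cv2.cvtColor(c['frame'],cv2.COLOR_RGB2HSV);H,S,V=[hsv[...,i].astype(int) for i in range(3)]
L=cv2.connectedComponentsWithStats(((H>18)&(H<32)&(S>90)).astype(np.uint8))
for i in range(1,L[0]):
    if L[2][i,4]>200: g=onplane(n,T,*L[3][i].round(),.056);print(L[2][i],L[3][i],g)
E
```

```text
1.35 [0.50170278 0.22357977 0.24996397] [-0.7   0.11  0.25  1.71 -0.03  1.33  0.78] 0.08516865769880115 [-1.5 -0.2 -0.7]
[[ 0.341  0.94  -0.001]
 [ 0.94  -0.341 -0.   ]
 [-0.001 -0.    -1.   ]] yaw 70.05953526352329
local shift [ 0.00570605 -0.00325309  0.15796246]
855 0.10432532676755046 ((499.86175537109375, 231.89820861816406), (15.864961624145508, 49.79918670654297), 71.1208724975586)
[350 166  31  32 796] [364.95603015 181.08165829] [0.52186953 0.27160099 0.056     ]
[  7 314  22  26 443] [ 18.46501129 326.43566591] [ 0.55214095 -0.20348705  0.056     ]
[473 362  55  38 774] [501.5374677  385.65374677] [0.85919934 0.3617591  0.056     ]
```

View pics/w1.png

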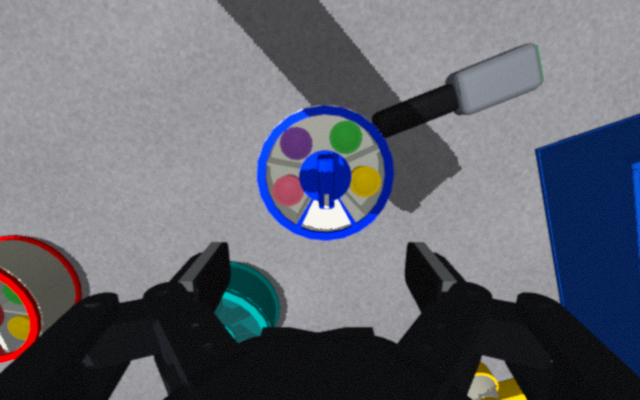

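The wrist picture shows the blue cap centred at (325,175), with its bar along the image vertical and the white mark pointing down. The opening is over white at (327,215) and the yellow pot is at (365,181). All three cameras agree to about 2 mm, so I'll go down and grip.

Request:
play_rows(targets=[[0.0067, -0.0039, 0.02, 0, 0, -0.012, 1], [0, 0, 0.035, 0, 0, 0, 0.7], [0, 0, 0.035, 0, 0, 0, 0.6], [0, 0, 0.03, 0, 0, 0, 0.6], [0, 0, 0.02, 0, 0, 0, 0.6], [0, 0, 0.016, 0, 0, 0, 0.6], [0, 0, 0, 0, 0, 0, 0.6]])

```text
t: 1.98
tcp_pos: [0.4958, 0.2339, 0.0903]
tool_rot: [-2.553, -1.828, 0.012]
contact_force: [-0.3, 0.0, -0.6]
opening: 0.0512
```

```bash
python3 st.py
```

```text
1.9833 [0.49578179 0.23394815 0.09029595] [-0.69  0.25  0.23  1.89 -0.07  1.02  0.81] 0.0512453844744522 [-0.3  0.  -0.6]
[[ 0.322  0.947 -0.007]
 [ 0.947 -0.322 -0.003]
 [-0.005 -0.006 -1.   ]] yaw 71.18814517984887
local shift [-0.00222458  0.00572981 -0.00172444]
```

Request:
play_rows(targets=[[0, 0, 0, 0, 0, 0, 0.6], [0, 0, 0, 0, 0, 0, 0.6]])

```text
t: 2.15
tcp_pos: [0.4998, 0.2346, 0.0954]
tool_rot: [-2.556, -1.826, -0.003]
contact_force: [-0.5, -0.6, 0.6]
opening: 0.0514
```

```bash
python3 st.py
```

```text
2.15 [0.49982264 0.2345843  0.09543123] [-0.69  0.24  0.23  1.88 -0.07  1.02  0.81] 0.05135172057096989 [-0.5 -0.6  0.6]
[[ 0.324  0.946  0.001]
 [ 0.946 -0.324  0.001]
 [ 0.002  0.001 -1.   ]] yaw 71.0889204800158
local shift [-0.00412259  0.00212389  0.00342656]
```

Request:
play_rows(targets=[[-0.003, 0.0015, 0.002, 0, 0, 0, 0.4], [0, 0, 0, 0, 0, 0, 0.2], [0, 0, 0, 0, 0, 0, 0], [0, 0, 0, 0, 0, 0, 0], [0, 0, 0, 0, 0, 0, 0], [0, 0, 0, 0, 0, 0, 0]], squeeze=30)

```text
t: 2.65
tcp_pos: [0.5016, 0.2321, 0.0937]
tool_rot: [-2.557, -1.825, -0.009]
contact_force: [2.4, 4.6, -1.0]
opening: 0.0151
```

```bash
python3 st.py
```

```text
2.65 [0.50163513 0.23206419 0.0937247 ] [-0.69  0.25  0.23  1.89 -0.07  1.01  0.81] 0.015093207492305258 [ 2.4  4.6 -1. ]
[[ 0.325  0.946  0.004]
 [ 0.946 -0.325  0.004]
 [ 0.005  0.003 -1.   ]] yaw 71.02638364708328
local shift [-0.00232996 -0.0004072   0.00171156]
```

Gripped, opening 15 mm against a 16 mm bar. Next I turn the cap +79° in world terms, which is negative about tool z.

Request:
play_rows(targets=[[0, 0, 0, 0, 0, -0.04, 0], [0, 0, 0, 0, 0, -0.08, 0], [0, 0, 0, 0, 0, -0.08, 0], [0, 0, 0, 0, 0, -0.08, 0], [0, 0, 0, 0, 0, -0.08, 0], [0, 0, 0, 0, 0, -0.08, 0], [0, 0, 0, 0, 0, -0.08, 0], [0, 0, 0, 0, 0, -0.08, 0], [0, 0, 0, 0, 0, -0.06, 0], [0, 0, 0, 0, 0, -0.04, 0], [0, 0, 0, 0, 0, 0, 0]])

```text
t: 3.57
tcp_pos: [0.5016, 0.2331, 0.0937]
tool_rot: [1.772, 2.593, 0.011]
contact_force: [3.2, 6.4, -2.3]
opening: 0.0156
```

```bash
python3 st.py
```

```text
3.5667 [0.50161983 0.23307973 0.09370488] [-0.61  0.24  0.14  1.88 -0.04  1.01  1.5 ] 0.01560528514165086 [ 3.2  6.4 -2.3]
[[-0.363  0.932  0.005]
 [ 0.932  0.363  0.005]
 [ 0.003  0.006 -1.   ]] yaw 111.28229125301092
local shift [-0.00246856 -0.00217205  0.00168337]
```

Request:
play_rows(targets=[[0, 0, 0, 0, 0, -0.04, 0], [0, 0, 0, 0, 0, -0.08, 0], [0, 0, 0, 0, 0, -0.08, 0], [0, 0, 0, 0, 0, -0.08, 0], [0, 0, 0, 0, 0, -0.08, 0], [0, 0, 0, 0, 0, -0.08, 0], [0, 0, 0, 0, 0, -0.08, 0], [0, 0, 0, 0, 0, -0.08, 0], [0, 0, 0, 0, 0, -0.05, 0], [0, 0, 0, 0, 0, -0.03, 0], [0, 0, 0, 0, 0, 0, 0], [0, 0, 0, 0, 0, 0, 0]])

```text
t: 4.57
tcp_pos: [0.501, 0.2338, 0.0937]
tool_rot: [0.808, 3.034, 0.011]
contact_force: [2.3, 8.2, -1.7]
opening: 0.0154
```

```bash
python3 st.py
python3 - <<'E'
from h import *
c=env.read_camera('scene');save('s2.png',cv2.resize(c['frame'][220:370,390:550],None,fx=4,fy=4,interpolation=cv2.INTER_CUBIC))
E
```

```text
4.5667 [0.50102239 0.23382749 0.09372672] [-0.54  0.24  0.06  1.88 -0.02  1.01  2.16] 0.015364953304200214 [ 2.3  8.2 -1.7]
[[-0.868  0.497  0.004]
 [ 0.497  0.868  0.006]
 [-0.     0.007 -1.   ]] yaw 150.18620004843382
local shift [-0.00144896 -0.0035929   0.00170167]
```

View pics/s2.png

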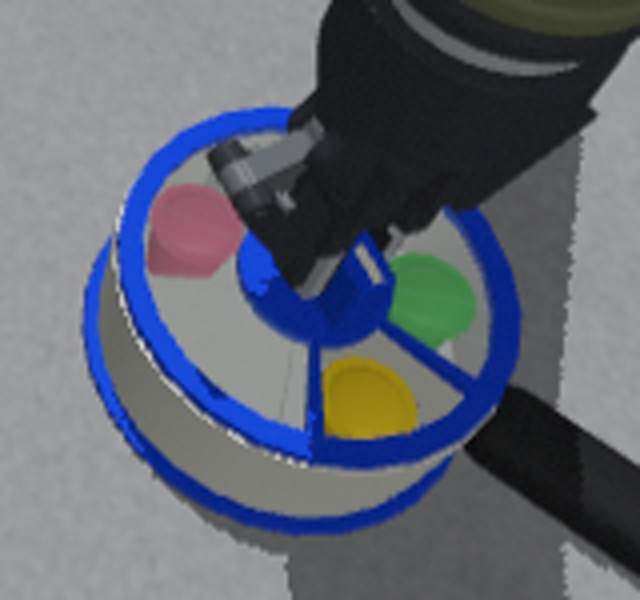

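The yellow pot shows inside the opening, at about (370,400) in the enlarged crop. Next I release, lift and measure.

Request:
play_rows(targets=[[0, 0, 0, 0, 0, 0, 0.6], [0, 0, 0, 0, 0, 0, 0.6], [0, 0, 0, 0, 0, 0, 0.6], [0, 0, 0, 0, 0, 0, 0.6], [0, 0, -0.02, 0, 0, 0, 0.6], [0, 0, -0.035, 0, 0, 0, 0.6], [0, 0, -0.035, 0, 0, 0, 0.6], [0, 0, -0.035, 0, 0, 0, 0.6], [0, 0, -0.03, 0, 0, 0, 0.6], [0, 0, 0, 0, 0, 0, 0.6], [0, 0, 0, 0, 0, 0, 0.6]])

```text
t: 5.53
tcp_pos: [0.5012, 0.2299, 0.2497]
tool_rot: [0.812, 3.031, 0.005]
contact_force: [-0.6, -0.0, -0.2]
opening: 0.0514
```

```bash
python3 st.py
python3 - <<'E'
from h import *
from scipy.spatial.transform import Rotation as R
t=env.sense();c=env.read_camera('wrist')
M=np.eye(4);M[:3,:3]=R.from_rotvec(t['tool_rot']).as_matrix();M[:3,3]=t['tcp_pos']
s=env.read_camera('scene')
save('w3.png',c['frame'])
for nm,c,T,zm in [('wrist',c,M@c['hand_eye'],0),('scene',s,None,0)]:
    P,n,T=pts(c,T);z=P[...,2];near=np.hypot(P[...,0]-.5,P[...,1]-.231)
    b=(z>.098)&(z<.112)&(near<.04);q=P[b][:,:2]
    ctr,sz,a=cv2.minAreaRect((q*1000).astype(np.float32));v=np.linalg.eigh(np.cov(q.T))[1][:,1]
    print(nm,len(q),ctr,sz,'bar',np.degrees(np.arctan2(v[1],v[0])))
    hsv=cv2.cvtColor(c['frame'],cv2.COLOR_RGB2HSV);H,S,V=[hsv[...,i].astype(int) for i in range(3)]
    L=cv2.connectedComponentsWithStats(((H>18)&(H<32)&(S>90)&(near<.09)).astype(np.uint8))
    i=1+L[2][1:,4].argmax(); g=onplane(n,T,*L[3][i].round(),.056);d=g[:2]*1000-ctr
    print(L[2][i],L[3][i],g,np.linalg.norm(d),np.degrees(np.arctan2(d[1],d[0])))
E
```

```text
5.5333 [0.50122067 0.22989058 0.24968101] [-0.54  0.11  0.07  1.71 -0.01  1.32  2.15] 0.051449611443310284 [-0.6 -0.  -0.2]
[[-0.866  0.5    0.004]
 [ 0.5    0.866  0.002]
 [-0.002  0.004 -1.   ]] yaw 150.01721171924333
local shift [ 0.00107099 -0.00087662  0.15767662]
wrist 839 (499.4173278808594, 231.56332397460938) (49.02996826171875, 15.483197212219238) bar 60.60081765185672
[304 206  31  27 554] [318.82129964 220.63718412] [0.52455265 0.27394245 0.056     ] 49.272451335266 59.32755840301176
scene 401 (498.9012756347656, 232.2595672607422) (49.57670593261719, 17.1999454498291) bar 60.44615219534845
[471 309  23  21 404] [481.13613861 319.43564356] [0.52183661 0.27030916 0.056     ] 44.42747882184872 58.91949271070731
```

View pics/w3.png

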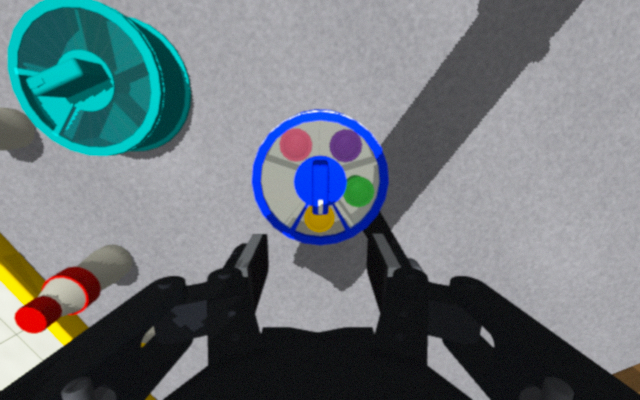

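The wrist picture shows the yellow pot at (319,220), centred between the opening's spokes. The bar is at 60.5° and the pot at about 59.2°, an error of about 1.3° or 1 mm. The gripper is clear and the red cap was never approached, so I'll hand it in.

```bash
python3 -c "
from workcell import env
print(env.job_done(), env.sense()['t'])"
```

```text
the job is handed in; nothing more can be done
the job is handed in; nothing more can be done
```

I gripped the blue bar, turned that cap about 79° anticlockwise seen from above, let go, and lifted about 155 mm clear before handing the job in. The last clock reading before that was about 5.5 s.

- **Alignment:** after release, the bar and opening pointed to about 60.5°. The yellow pot was at 59.3° by the wrist camera and 58.9° by the scene camera. That is about 1.2–1.5° off, or roughly 1 mm of the 10 mm allowed.
- **Disagreement:** the two cameras put the pot 49 mm and 44 mm from the axis, against a nominal 46 mm. I put this down to calibration and the pot being partly hidden; it barely affects the angle.
- **Forces:** the highest tool force I read was about 9 N, and it was near zero after release.
- **Red and turquoise tubs:** neither was approached. I did not re-measure the red cap at the end.

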